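# Build a kiln prop in the jig and hold the spring probe on its mark

### The job

Build the kiln prop between the four dowels of the wooden jig: the fireclay post first, then the spacer ring on it, then the top disc with its pencilled ring upward, each lowered in without dropping it and fully home. Then take the spring probe from its leaning holder and, holding it upright, press its tip lightly inside the pencilled ring so that the spring tip is pushed about half-way in. Finish while still holding it there, touching nothing else with it, and leave the other things on the table where they are.

Things in the scene. Friction and masses are not known exactly. Their poses are not given: they have to be found in the camera images.
- jig: fixed wooden jig: board 115 x 115 x 10 mm with four upright domed dowels, 12 mm diameter, tops 68 mm above the table (straight to 62 mm), at x, y = +-26.9 mm from the centre: a round pocket 64 mm across. Neighbouring dowels are 42 mm apart clear: fingers closing along the jig's x or y axis pass between them. Origin: centre of underside; z up, x and y along the board's edges.
- seat (a point): centre of the pocket's floor, on the top of the jig's board (10 mm above the table); axes as the jig's.
- post: kiln post, the prop's lowest part, a plain solid cylinder of cream fireclay, 60 mm diameter, 34 mm high, about 190 g, standing on the table. Origin: centre of its underside; z up.
- spacer: a cream fireclay ring, 60 mm outside diameter, 28 mm hole, 16 mm high, about 70 g, lying flat on the table. Origin: centre of its underside; z up.
- disc: top disc: cream fireclay, 60 mm diameter, 14 mm thick, no hole, about 80 g, lying flat with a pencilled ring on its upper face, off centre. Origin: centre of its underside; z up; the ring lies towards its x.
- spot (a point): centre of the pencilled ring (inside diameter 10 mm, outside 13 mm) on the disc's upper face, 12 mm from the disc's centre. It must be probed wherever it comes to lie. Axes as the disc's.
- holder: fixed wooden stand: base 90 x 72 mm, on it a 60 x 60 x 40 mm block leaning 0.35 rad (20 degrees) towards the holder's -x, with an 18 mm through hole along the lean where the probe sits, its collar on the block's upper face (about 68 mm above the table). Origin: centre of underside; z up.
- probe: spring probe, 114 mm, 120 g, in the holder and leaning with it. Along its z from the tip: plunger 7 mm diameter to 14 mm, steel stem 16 mm diameter to 48 mm, collar 30 mm diameter to 53 mm, square wooden handle 22 x 22 mm (faces across its x and y) to 108 mm, cap 18 mm diameter to 114 mm. Origin: tip with spring fully out; z from tip to handle. Draw it out along its z; 50 mm clears the holder.
- tip (a point): the rounded end of the probe's plunger, its lowest point; moves with the plunger. Axes as the probe's.
- plunger (a joint): how far the tip is pushed into the probe, m: 0 fully out, 0.010 fully in (hard stop). Spring: 0.8 N to start moving, plus 0.4 N per mm (about 2.8 N half-way).
- square_prop: a square cream fireclay prop, 35 x 35 x 30 mm; a bystander, to be left alone. Origin: centre of its underside.
- bowl: a small terracotta bowl, 84 mm across, 40 mm high; a bystander, to be left alone. Origin: centre of its underside.
- beaker: a terracotta beaker, 70 mm across, 65 mm high; a bystander, to be left alone. Origin: centre of its underside.
- phone: a black phone lying flat, 75 x 150 x 9 mm; a bystander, to be left alone. Origin: centre of its underside.
- rib: a spatula with wooden handle and steel blade, 170 mm long, lying flat; a bystander, to be left alone. Origin: middle of its length.
- big_disc: a larger plain cream fireclay disc, 90 mm across, 12 mm thick; a bystander, to be left alone. Origin: centre of its underside.
Mind the look-alikes: they are no part of the job. Leave any blue, red or yellow look-alike of the holder alone.

How it is judged (in metres and radians):
On the way, in this order (a step that is already met when the one before it is completed fails the run):
1. the post stands on the pocket's floor, let go (z of post in the frame of seat between -0.003 and 0.003 m and horizontal distance between post and seat below 0.004 m and angle between post's own z axis and vertical below 0.06 rad and linear speed of post below 0.03 m/s and contact force between the fingers and post below 0.1 N), for 0.2 s.
2. the spacer lies flat on the post, let go (z of post in the frame of seat between -0.003 and 0.003 m and horizontal distance between each of post, spacer and seat below 0.004 m and angle between each of post, spacer's own z axis and vertical below 0.06 rad and linear speed of each of post, spacer below 0.03 m/s and z of spacer in the frame of seat between 0.031 and 0.037 m and contact force between the fingers and spacer below 0.1 N), for 0.2 s.
3. the disc lies flat on the spacer, ring upward, let go (z of post in the frame of seat between -0.003 and 0.003 m and horizontal distance between each of post, spacer, disc and seat below 0.004 m and angle between each of post, spacer, disc's own z axis and vertical below 0.06 rad and linear speed of each of post, spacer, disc below 0.03 m/s and z of spacer in the frame of seat between 0.031 and 0.037 m and z of disc in the frame of seat between 0.047 and 0.053 m and contact force between the fingers and disc below 0.1 N), for 0.2 s.
At the end, for the whole second after the job is handed in: Post, spacer, disc stacked in the pocket, let go: within 4 mm of its centre, 3 mm of height, 0.06 rad of flat. Probe held still, upright within 0.12 rad, touching only the disc, tip within 5 mm of the ring's centre, pushed in 1.5 to 8.5 of 10 mm, 0.8 to 6 N (all of step 3 and distance between tip and spot below 0.005 m and angle between probe's own z axis and vertical below 0.12 rad and value of joint plunger between 0.0015 and 0.0085 m and contact force between probe and disc between 0.8 and 6 N and contact force between the fingers and probe above 1 N and height (world z) of probe above 0.05 m and linear speed of probe below 0.02 m/s and contact force between probe and holder below 0.1 N and contact force between probe and jig below 0.1 N and contact force between the arm and disc below 0.1 N and contact force between the fingers and spacer below 0.1 N and contact force between the fingers and post below 0.1 N); the arm keeps its last pose, push and grip.
It fails at once if a fireclay part is dropped (falls freely from more than about 13 mm) ((linear speed of post above 0.5 m/s and contact force between the fingers and post below 0.1 N) or (linear speed of spacer above 0.5 m/s and contact force between the fingers and spacer below 0.1 N) or (linear speed of disc above 0.5 m/s and contact force between the fingers and disc below 0.1 N)).
It fails at once if the probe is pressed hard on the disc (over 12 N) (contact force between probe and disc above 12 N).
It fails at once if a bystander is disturbed (moved over 30 mm) (distance of any of square_prop, bowl, beaker, phone, rib, big_disc from where it was at the start of the episode above 0.03 m).
It also fails if it takes over 72 s, if anything falls off the work surface, if the arm or the gripper's body presses on something with over 40 N, if the wrist force passes 120 N, or if a joint passes its speed limit or range.

### The arm

A 7-joint arm with a two-finger parallel gripper is mounted at the origin on the work surface. World frame = base frame: x ahead of the robot, y to its left, z up, the work surface at z = 0. Lengths are in mm, angles in rad, forces in N, time in s.
With the tool pointing down it reaches from about 425 to 950 mm from the base axis. Payload 4.7 kg.
Tool frame: the origin (TCP) lies midway between the tips of the shut fingers; the grasp point (between the pads) lies 19 mm behind it (env.grasp_offset is the distance from the TCP to the grasp point, in mm); z points along the fingers, x is the direction in which the jaws open and shut, and the axes are right-handed (so a half turn about z gives the same grasp; the last joint's range is limited). The gripper opens to 85 mm and grips with 20 to 120 N. Pads are 22 mm wide; open, the fingers measure 114 mm over their backs; the gripper's body (76 mm by 85 mm) begins 54 mm behind the grasp point. The pads swing forward as they close: fully open they stand 13 mm farther back than shut.
Start: joints at [1.219, 0.469, -0.049, 1.532, 0.024, 1.141, -0.082], TCP at [214.172, -640.14, 231.335] pointing down, gripper open.
Joint ranges: [-2.59, 2.59], [-0.33, 1.99], [-1.39, 1.29], [0.1, 2.45], [-1.04, 4.18], [0.21, 1.99], [-2.66, 2.66]. Speed limits (rad/s): [2.57, 2.57, 3.14, 3.14, 3.14, 3.14, 3.14].

### API

Orientations are given as a 3x3 rotation matrix whose columns are the frame's x, y, z axes.
In Python, from station import env gives the robot as it stands. The module is installed in compiled form; this text tells all that it offers. Calls block until the motion is done:
- env.goto(position, orientation): joint-space move of the TCP to a pose.
- env.move_linear(position, ori=None, vel=150, force_limit=None): straight line of the TCP; ori=None keeps the orientation; vel is the mean speed in mm/s. With force_limit (N) it stops when the force on the tool has changed by that much, and returns True; else False.
- env.move_j(angles): joint-space move.
- env.move_gripper(opening): finger opening in mm; the grip force is fixed at half the most; returns when the fingers have stopped.
- env.dwell(seconds).
- env.ik(position, orientation): joint angles nearest the present ones, or None.
- env.capture(name): name is "side" or "top"; returns the picture (400x640x3 uint8, red, green, blue); there is no depth.
- env.camera_info(name): a dict with "fx", "fy", "cx", "cy" (pixels), "rvec" (rotation vector, rad) and "tvec" (3), from world to camera coordinates, as OpenCV has them. Camera axes: x right, y down, z forward; pixel columns grow to the right and rows downward; lengths in mm; the calibration is good to about 2 mm. A picture is of the moment at which its call begins. camera_info takes no time and is no camera call.
A pose or a line that the arm cannot do raises env.MotionError and nothing moves.
- env.job_done(): hands the job in, once; it reports no verdict.
Readings, each from a call of its own:
- env.read_clock(): time.
- env.read_qpos(): joint angles.
- env.read_joint_velocities(): joint speeds.
- env.read_joint_torque(): joint torques, N m.
- env.read_ee_pos(): TCP position.
- env.read_tcp_rot(): TCP orientation.
- env.read_contact_force(): force on the tool from outside, world axes, zero at the start.
- env.read_wrist_torque(): the same for the moment, N m.
- env.read_finger_gap(): finger opening in mm.
Only numpy, scipy, OpenCV 4.12 (cv2) and the standard library are available. Lean on these libraries where they do the work, as an engineer would, in place of code of your own. Each camera call takes 0.05 s, during which the arm holds its last target. There are 200 camera calls.

## Working session

There is one attempt and no reset: what is moved stays moved. The work goes in short steps, each a Python script; the robot and the scene stay as the last script left them, time stands still between calls to the robot, and variables do not carry over. Pictures are saved under pics/ and viewed, about 8 in all and at most 12, crops included, and the job is handed in when it is done.

```bash
mkdir -p pics; python3 - <<'E'
from station import env
import cv2
for n in ("top","side"):
    im=env.capture(n); cv2.imwrite(f"pics/{n}0.png",im[:,:,::-1]); 
    i=env.camera_info(n); print(n,i)
a=cv2.imread("pics/top0.png");b=cv2.imread("pics/side0.png")
print(env.read_clock(),env.grasp_offset,env.read_finger_gap()); print(env.read_tcp_rot())
E
```

```text
top {'fx': 494.97568659993055, 'fy': 494.97568659993055, 'cx': 321.47624828192926, 'cy': 200.5353675465589, 'rvec': array([ 2.14282828, -2.08655848,  0.21558945]), 'tvec': array([-122.36784546,  462.76249048, 1451.14069771])}
side {'fx': 471.95635064627095, 'fy': 471.95635064627095, 'cx': 312.0930979929283, 'cy': 201.9029891183095, 'rvec': array([ 2.04300043, -0.21712641,  0.1343489 ]), 'tvec': array([-480.77240552,   51.52306038, 1426.02327028])}
0.1 18.700000000000003 85.48852375501103
[[ 3.17232217e-01 -9.48347684e-01 -6.25528117e-04]
 [-9.48346175e-01 -3.17232829e-01  1.69258978e-03]
 [-1.80360165e-03  5.62731880e-05 -9.99998372e-01]]
```

View pics/top0.png

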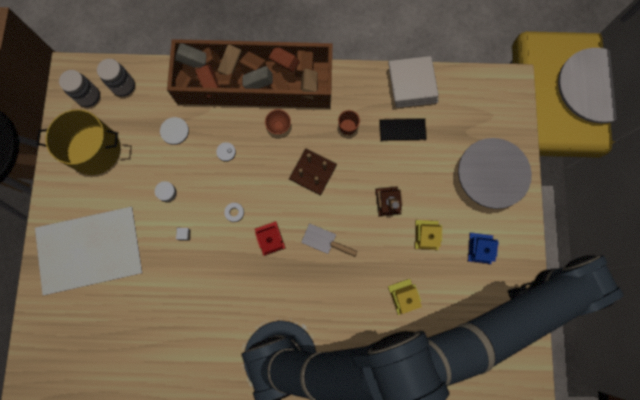

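View pics/side0.png

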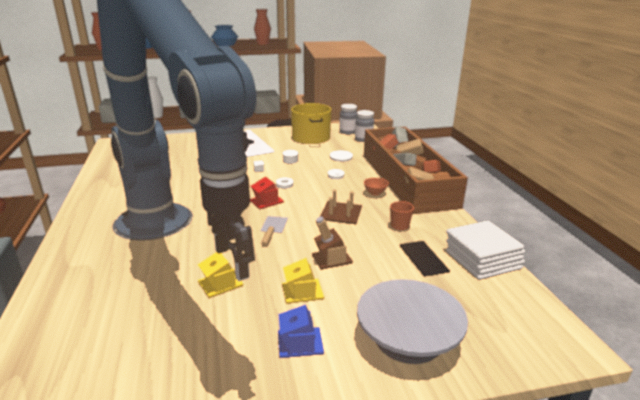

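```bash
python3 - <<'E'
import cv2,numpy as np
a=cv2.imread("pics/top0.png");b=cv2.imread("pics/side0.png")
def crop(im,u,v,w=44,s=6):
    h=w//2; c=cv2.resize(im[v-h:v+h,u-h:u+h],None,fx=264/w,fy=264/w,interpolation=cv2.INTER_CUBIC)
    k=264/w
    for i in range(0,w,5):
        x=int(((-(u-h))%5+i+.5)*k); y=int(((-(v-h))%5+i+.5)*k)
        if x<264: cv2.line(c,(x,0),(x,4),(0,255,0),1); cv2.putText(c,str(x and (u-h)+((-(u-h))%5+i)),(x-8,13),0,.28,(0,0,0),1)
        if y<264: cv2.line(c,(0,y),(4,y),(0,255,0),1); cv2.putText(c,str((v-h)+((-(v-h))%5+i)),(5,y+3),0,.28,(0,0,0),1)
    return c
r1=np.hstack([crop(a,165,191,32),crop(a,234,212,32),crop(a,226,151,32)])
r2=np.hstack([crop(a,313,171,54),crop(a,389,201,40),crop(b,332,240,60)])
cv2.imwrite("pics/m1.png",np.vstack([r1,r2]))
# automatic blobs: bright cream parts
g=cv2.cvtColor(a,cv2.COLOR_BGR2HSV)
m=((g[:,:,1]<60)&(g[:,:,2]>150)).astype(np.uint8)
n,l,s,c=cv2.connectedComponentsWithStats(m)
for i in range(1,n):
    if 60<s[i,4]<1500: print(s[i],c[i])
E
```

```text
(no output)
```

View pics/m1.png

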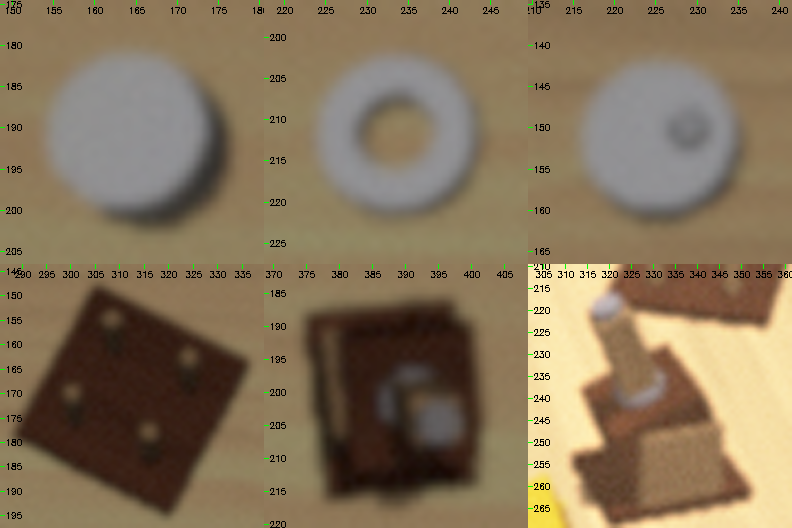

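```bash
cat > h.py <<'E'
import cv2,numpy as np
from station import env
from scipy.optimize import least_squares
def cam(n):
    i=env.camera_info(n); K=np.array([[i['fx'],0,i['cx']],[0,i['fy'],i['cy']],[0,0,1.]])
    return K,np.array(i['rvec'],float),np.array(i['tvec'],float)
def proj(n,P):
    K,r,t=cam(n); return cv2.projectPoints(np.atleast_2d(np.array(P,float)),r,t,K,None)[0][:,0]
def back(n,uv,z):
    K,r,t=cam(n); R=cv2.Rodrigues(r)[0]; c=-R.T@t
    d=R.T@np.linalg.solve(K,np.array([uv[0],uv[1],1.])); return c+d*(z-c[2])/d[2]
def tri(u1,u2):
    K,r,t=cam("top");K2,r2,t2=cam("side")
    X=cv2.triangulatePoints(K@np.c_[cv2.Rodrigues(r)[0],t],K2@np.c_[cv2.Rodrigues(r2)[0],t2],np.array(u1,float),np.array(u2,float))
    return (X[:3]/X[3]).ravel()
def down(ang):  # jaws along direction ang, tool down
    c,s=np.cos(ang),np.sin(ang); return np.array([[c,s,0],[s,-c,0],[0,0,-1.]])
E
python3 - <<'E'
from h import *
np.set_printoptions(precision=1,suppress=True)
for n,uv,z in [("post",(164.1,190.4),34),("spacer",(233.6,211.8),16),("disc",(225.4,151.3),14),("ring",(229.1,150.2),14)]:
    p=back("top",uv,z); print(n,p,proj("side",p))
for z,l in ((66,[(308.6,154.2),(324.4,162.2),(316.1,177.5),(300.3,169.6)]),(10,[(305.4,147.9),(336.3,163.6),(319.7,194.9),(288.7,178.9)])):
    P=np.array([back("top",q,z) for q in l]); d=np.diff(np.r_[P,P[:1]],axis=0)
    print("jig",P.mean(0),np.hypot(*d[:,:2].T),np.degrees(np.arctan2(d[:,1],d[:,0]))%90)
obs=dict(cap=((394.8,204.7),(319.3,218.2)))
print("cap",tri(*obs['cap']))
for q in [(44,52),(63,236),(214,221),(191,39)]:
    print("base",back("top",(369+q[0]/6.6-.5,181+q[1]/6.6-.5),5))
# fit axis
cu=[("top",(394.8,204.7),61),("side",(319.3,218.2),61),("top",(390.0,200.5),0),("side",(327,238.2),0)]
def f(p):
    a=np.array([np.sin(.35)*np.cos(p[3]),np.sin(.35)*np.sin(p[3]),np.cos(.35)])
    return np.concatenate([(proj(n,p[:3]+a*s)[0]-np.array(uv)) for n,uv,s in cu]+[[(p[2]-72)/5]])
c=tri(*obs['cap'])
for ph in (0,1.5,3,4.5):
    s=least_squares(f,[c[0],c[1],72,ph]); print(s.cost,s.x,np.degrees(s.x[3]),f(s.x))
print(proj("top",[[600,-200,70],[600,-180,70],[620,-200,70]]))
E
```

```text
post [487.3 372.9  34. ] [[290.6 151.7]]
spacer [429.6 159.3  16. ] [[284.9 180. ]]
disc [623.2 197.6  14. ] [[336.  171.5]]
ring [627.2 186.1  14. ] [[337.9 172.6]]
jig [568.6 -79.6  66. ] [54.3 54.1 53.8 54.5] [63.8 63.9 64.3 64.4]
jig [566.8 -79.4  10. ] [110.5 113.7 109.8 113.8] [63.7 64.2 63.7 64.5]
cap [ 441.8 -319.8  128.1]
base [ 517.9 -277.     5. ]
base [ 429.6 -286.3    5. ]
base [ 438.6 -357.1    5. ]
base [ 526.1 -346.7    5. ]
2.6052850826418075 [ 463.5 -316.5   68.3    3.3] 186.30925263148404 [-0.5  0.2  0.6  0.5  0.7  1.2  0.4 -1.3 -0.7]
2.6052850825681624 [ 463.5 -316.5   68.3    3.3] 186.3094150915754 [-0.5  0.2  0.6  0.5  0.7  1.2  0.4 -1.3 -0.7]
2.605285082656504 [ 463.5 -316.5   68.3    3.3] 186.30949689523447 [-0.5  0.2  0.6  0.5  0.7  1.2  0.4 -1.3 -0.7]
2.6052850825793388 [ 463.5 -316.5   68.3    3.3] 186.3093083184794 [-0.5  0.2  0.6  0.5  0.7  1.2  0.4 -1.3 -0.7]
[[352.3 156.6]
 [345.7 156.4]
 [352.4 150.2]]
```

```bash
cat >> h.py <<'E'
A=np.radians(64.1)
def best(x,y,z,angs):
    q0=env.read_qpos(); c=[]
    for a in angs:
        q=env.ik(np.array([x,y,z],float),down(a))
        if q is not None: c.append((np.abs(np.array(q)-q0).max(),a))
    return min(c)[1]
def st(msg): print(msg,"t=%.2f"%env.read_clock(),np.round(env.read_ee_pos(),1),"F",np.round(env.read_contact_force(),1),"gap %.1f"%env.read_finger_gap())
def pick(x,y,z,zup):
    # squeeze across one jig axis, then re-grip across the other: centres the part in both
    a=best(x,y,zup,[A+k*np.pi/2 for k in range(-4,4)])
    env.goto([x,y,zup],down(a)); st("above")
    env.move_linear([x,y,z],down(a),vel=250)
    env.move_gripper(50); st("squeeze1"); env.move_gripper(82)
    b=best(x,y,z,[a+np.pi/2,a-np.pi/2])
    env.goto([x,y,z],down(b)); env.move_linear([x,y,z],down(b)); st("rot")
    env.move_gripper(50); st("squeeze2")
    return b
E
python3 - <<'E'
from h import *
b=pick(487.3,372.9,5,200)
env.move_linear([487.3,372.9,120],vel=250); st("up")
a=best(567.7,-79.5,120,[A+k*np.pi/2 for k in range(-4,4)])
env.goto([567.7,-79.5,120],down(a)); st("jig"); print(env.read_tcp_rot()[:,0], env.read_qpos())
for i,n in enumerate(("side","top")): cv2.imwrite(f"pics/{n}1.png",env.capture(n)[:,:,::-1])
s=cv2.imread("pics/side1.png"); t=cv2.imread("pics/top1.png")
cv2.imwrite("pics/m2.png",np.hstack([cv2.resize(x,(400,500),interpolation=cv2.INTER_CUBIC) for x in (s[140:240,300:380],t[120:220,273:353])]))
E
```

```text
above t=3.75 [487.9 372.2 199.9] F [ 0.5 -0.2  0.3] gap 85.4
squeeze1 t=5.05 [488.2 373.7   7.1] F [-0.8 -1.8  4.8] gap 57.9
rot t=6.88 [487.3 372.8   4.8] F [-0.9 -0.2  0.6] gap 82.1
squeeze2 t=7.21 [487.3 373.4   5.5] F [-0.5  0.2  4.4] gap 58.1
up t=7.82 [486.7 371.6 118.6] F [ 0.3  0.6 -2.2] gap 58.3
jig t=9.50 [568.1 -77.3 120. ] F [-0.8  0.2 -1.1] gap 58.3
[-0.43367514 -0.90106848 -0.00120934] [ 0.20947209  0.43443352 -0.19024795  1.88170418  0.10588207  0.83500627
 -2.05403411]
```

View pics/m2.png

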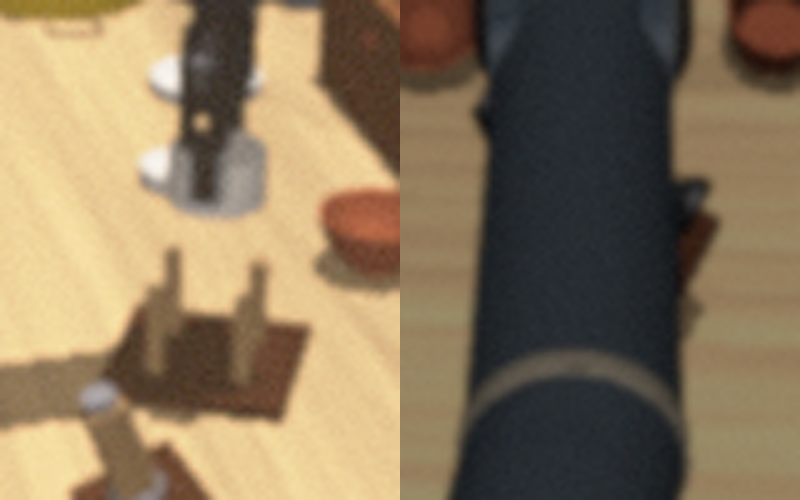

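```bash
cat >> h.py <<'E'
def settle(p,vel=100):
    """move, then correct the steady error of the TCP"""
    p=np.array(p,float); env.move_linear(p,vel=vel); env.dwell(.3); e=p-env.read_ee_pos()
    if np.abs(e).max()>.4: env.move_linear(p+e,vel=30); env.dwell(.25)
    return e
E
python3 - <<'E'
from h import *
C=[567.7,-79.5]
pt=[[C[0]+38.04*np.cos(A+np.pi/4+k*np.pi/2),C[1]+38.04*np.sin(A+np.pi/4+k*np.pi/2),67] for k in range(4)]
print(proj("side",pt),proj("side",pt).mean(0))
print(settle([*C,82])); st("settled"); print(env.read_tcp_rot()[:,2])
for z in (70,64,58): 
    h=env.move_linear([*C,z],vel=40,force_limit=6); st(f"{z} {h}")
    if h: break
E
```

```text
[[335.10407832 188.50101696]
 [331.60975709 196.11812352]
 [349.33260188 198.08362834]
 [352.2877588  190.3446667 ]] [342.08354902 193.26185888]
[-0.3669752   0.05746584 -0.56914539]
settled t=10.93 [567.3 -79.4  81.4] F [ 0.3 -0.2 -2.9] gap 58.8
[ 3.36656806e-06  5.44914441e-06 -1.00000000e+00]
70 False t=11.37 [567.4 -79.4  69.5] F [ 0.  -1.  -2.3] gap 58.1
64 True t=11.57 [566.  -79.6  64.1] F [-0.2 -0.  -1.9] gap 58.4
```

```bash
python3 - <<'E'
from h import *
p=env.read_ee_pos()
env.dwell(.2); st("now")
x,y=567.0,-79.5
for z in (58,50,42,34,26,20,17,14): 
    h=env.move_linear([x,y,z],vel=40,force_limit=10); st(f"{z} {h}")
    if h: 
        env.dwell(.2); st("stop"); break
E
```

```text
now t=11.78 [566.4 -79.7  64.6] F [ 0.4 -0.8 -1.9] gap 58.7
58 False t=12.09 [566.9 -79.4  57.6] F [ 0.   0.  -2.1] gap 58.3
50 False t=12.44 [567.  -79.4  49.6] F [-0.5 -1.  -3.2] gap 58.2
42 False t=12.79 [566.9 -79.4  41.6] F [-0.9 -0.7 -2.6] gap 58.5
34 False t=13.14 [566.9 -79.4  33.6] F [-0.4 -1.  -2.5] gap 58.5
26 False t=13.49 [566.9 -79.4  25.6] F [-1.  -0.3 -2.8] gap 58.0
20 False t=13.79 [567.  -79.5  19.6] F [ 0.3 -1.  -2.6] gap 58.6
17 False t=14.04 [567.  -79.5  16.8] F [-1.5  0.8 -3.1] gap 58.5
14 False t=14.29 [567.1 -79.7  15.5] F [-5.  -0.3 10.2] gap 58.7
```

```bash
cat >> h.py <<'E'
J=[567.0,-79.5]
def place(dz,zt):
    """dz: TCP height at which the part stood on the table; zt: height its underside shall reach"""
    a=best(*J,120,[A+k*np.pi/2 for k in range(-4,4)])
    env.goto([*J,130],down(a)); settle([*J,dz+75],200); st("over")
    for z in (66,58,zt+6 ,zt+3,zt+1,zt-.5,zt-2):
        if z>66 : continue
        h=env.move_linear([*J,z+dz],vel=50,force_limit=8); st(f"{z:.1f} {h}")
        if h: break
E
python3 - <<'E'
from h import *
env.move_linear([*J,15.5],vel=30); st("seat"); env.move_gripper(84); env.dwell(.3); st("open")
env.move_linear([*J,140],vel=200)
b=pick(429.6,159.3,1,140)
for n in ("side","top"): cv2.imwrite(f"pics/{n}2.png",env.capture(n)[:,:,::-1])
s=cv2.imread("pics/side2.png"); t=cv2.imread("pics/top2.png")
cv2.imwrite("pics/m3.png",np.hstack([cv2.resize(x,(390,450),interpolation=cv2.INTER_CUBIC) for x in (s[170:230,315:367],t[140:200,286:338])]))
E
```

```text
seat t=14.54 [567.1 -79.7  15.6] F [-1.9 -0.4  3.2] gap 58.1
open t=15.22 [567.  -79.5  15.5] F [1.3 1.  0.6] gap 84.2
above t=17.07 [430.4 158.2 139.7] F [-0.5  0.  -0.3] gap 83.7
squeeze1 t=18.16 [430.9 159.5   3.3] F [-2.6 -2.1 13.1] gap 57.2
rot t=19.87 [429.5 159.4   1. ] F [0.1 0.7 0.4] gap 81.7
squeeze2 t=20.23 [429.6 159.4   1.5] F [-2.  -1.4  6.7] gap 56.5
```

View pics/m3.png

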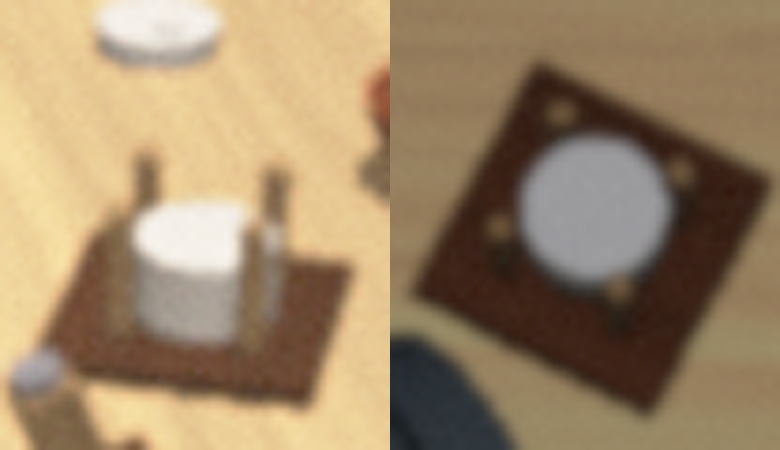

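```bash
python3 - <<'E'
from h import *
env.move_linear([429.6,159.4,140],vel=250); st("up")
place(1.5,44); env.dwell(.2); st("end")
E
```

```text
up t=21.04 [428.9 158.6 139.1] F [-0.5 -1.  -0.7] gap 56.4
over t=23.32 [566.3 -79.6  75.3] F [-0.2  0.5 -1.1] gap 56.8
66.0 False t=23.63 [566.6 -79.5  66.9] F [ 0.5  0.3 -1.1] gap 56.3
58.0 False t=23.94 [566.7 -79.5  59. ] F [-0.1 -0.1 -1.3] gap 56.8
50.0 False t=24.25 [566.8 -79.5  51.1] F [ 0.1 -0.7 -0.5] gap 56.4
47.0 False t=24.50 [567.  -79.5  48.4] F [-0.3 -0.4 -0.2] gap 56.4
45.0 False t=24.75 [566.9 -79.5  46.4] F [ 0.6  0.2 -1. ] gap 56.8
43.5 False t=25.00 [567.4 -79.5  45.6] F [-0.4 -0.1  4.5] gap 56.6
42.0 False t=25.25 [567.4 -79.5  45.5] F [-4.4 -0.8 16.1] gap 56.7
end t=25.45 [567.4 -79.5  45.5] F [-5.6  0.5 16.1] gap 56.7
```

```bash
python3 - <<'E'
from h import *
env.move_linear([*J,45.5],vel=30); st("seat"); env.move_gripper(84); env.dwell(.3); st("open")
env.move_linear([*J,140],vel=250)
b=pick(623.2,197.6,0.5,110)
env.dwell(.1); z0=env.read_ee_pos()[2]; print(z0)
env.move_linear([623.2,197.6,120],vel=250)
place(z0,60); env.dwell(.2); st("end")
E
```

```text
seat t=25.70 [567.2 -79.5  45.6] F [-0.7  0.   4. ] gap 56.5
open t=26.39 [567.  -79.5  45.5] F [0.8 0.6 0.2] gap 83.8
above t=28.02 [623.5 195.1 109.3] F [ 0.8 -0.2  0.2] gap 83.9
squeeze1 t=28.98 [624.8 198.3   3.7] F [-1.  -0.4  6.4] gap 56.7
rot t=30.77 [6.232e+02 1.975e+02 4.000e-01] F [-0.2 -0.7  0.3] gap 81.8
squeeze2 t=31.12 [623.8 197.8   1.3] F [-0.3  0.5  3.7] gap 57.0
1.1995981070611303
over t=34.16 [566.2 -79.5  75. ] F [-0.8  0.8 -0.6] gap 57.7
66.0 False t=34.47 [566.6 -79.5  66.6] F [-0.   0.6 -0.2] gap 57.4
58.0 True t=34.68 [567.4 -79.7  61.2] F [-1.6 -0.2  6.4] gap 57.1
end t=34.88 [567.4 -79.7  61.2] F [-1.9 -0.3  5.5] gap 57.3
```

```bash
cat >> h.py <<'E'
P=np.array([463.5,-316.5,70.]); az=np.radians(186)
ax=np.array([np.sin(.35)*np.cos(az),np.sin(.35)*np.sin(az),np.cos(.35)])
hy=np.array([-np.sin(az),np.cos(az),0])
def tilt(ang,a=ax):
    z=-a; x=hy-z*(hy@z); x/=np.linalg.norm(x); y=np.cross(z,x)
    x2=np.cos(ang)*x+np.sin(ang)*y; return np.c_[x2,np.cross(z,x2),z]
E
python3 - <<'E'
from h import *
env.move_linear([*J,61.4],vel=30); st("seat"); env.move_gripper(84); env.dwell(.3); st("open")
env.move_linear([*J,170],vel=250)
for k in range(-2,3):
    for s in (14,120):
        q=env.ik(P+ax*s,tilt(k*np.pi/2)); print(k,s,None if q is None else np.round(q,2))
env.goto([470,-230,260],down(best(470,-230,260,[A+k*np.pi/2 for k in range(-4,4)]))); st("aside")
for n in ("side","top"): cv2.imwrite(f"pics/{n}3.png",env.capture(n)[:,:,::-1])
r=lambda x:cv2.resize(x,(390,290),interpolation=cv2.INTER_CUBIC)
L=lambda n:cv2.imread(f"pics/{n}.png")
t0,s0,t3,s3=L("top0"),L("side0"),L("top3"),L("side3")
g=lambda im,u,v,k: r(im[v:v+29*k//2*2//k if 0 else v+29,u:u+39])
cv2.imwrite("pics/m4.png",np.vstack([np.hstack([g(t3,293,152,1),g(s3,320,175,1)]),np.hstack([g(t0,372,187,1),g(s0,305,212,1)])]))
cv2.imwrite("pics/full3.png",np.vstack([s3[100:300],t3[100:300]]))
E
```

```text
seat t=35.13 [567.  -79.5  61.2] F [ 1.3 -0.1  0.6] gap 56.9
open t=35.82 [567.  -79.5  61.4] F [-0.1  0.   0.5] gap 84.4
-2 14 [ 1.54  0.72 -1.18  2.09  0.87  0.59  1.53]
-2 120 [ 1.65  0.42 -1.15  2.06  0.28  0.64  2.07]
-1 14 [ 1.26  0.5  -0.76  2.1   0.28  0.4   0.48]
-1 120 [ 1.21  0.25 -0.57  2.07 -0.19  0.61  0.92]
0 14 [ 0.99  0.42 -0.41  2.11 -0.19  0.38 -0.66]
0 120 [ 0.91  0.21 -0.22  2.09 -0.35  0.63 -0.51]
1 14 [ 0.8   0.4  -0.17  2.13 -0.45  0.41 -1.99]
1 120 [ 0.71  0.2   0.01  2.1  -0.43  0.64 -2.  ]
2 14 [ 1.54  0.72 -1.18  2.09  0.87  0.59  1.53]
2 120 [ 1.65  0.42 -1.15  2.06  0.28  0.64  2.07]
aside t=37.22 [ 470.2 -228.4  258.7] F [ 0.6  0.4 -0. ] gap 84.2
```

View pics/m4.png

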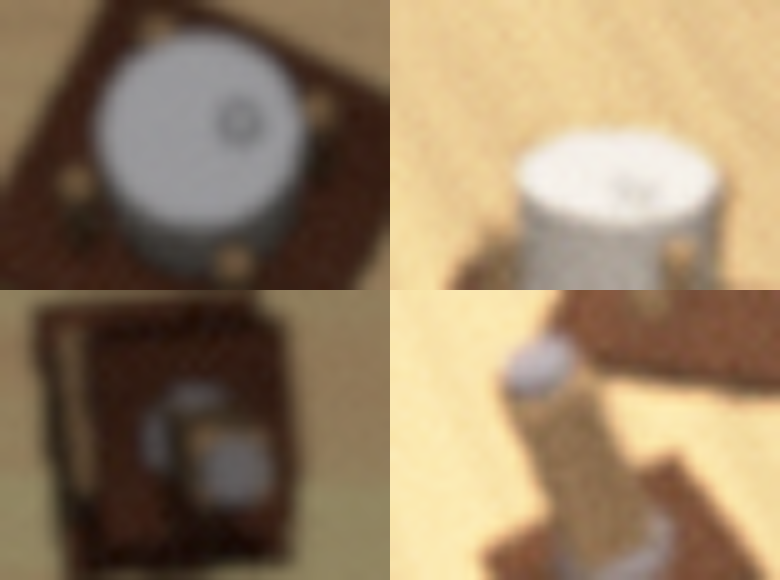

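```bash
python3 - <<'E'
from h import *
d=back("top",(312.55,164.55),74); r=back("top",(316.45,163.75),74); s=back("side",(320+24.5-.45,175+18.5-.45),74)
print("disc",d,"ring",r,"side ring",s,"off",np.hypot(*(r-d)[:2]))
env.goto(P+ax*120,tilt(0)); st("pre")
env.move_linear(P+ax*14,vel=150); env.dwell(.15); st("at")
env.move_gripper(12); env.dwell(.2); st("grip")
g=env.read_ee_pos()
env.move_linear(g+ax*30,vel=80); st("draw30")
env.move_linear(g+ax*75,vel=120); st("drawn")
for n in ("side","top"): cv2.imwrite(f"pics/{n}4.png",env.capture(n)[:,:,::-1])
s=cv2.imread("pics/side4.png"); cv2.imwrite("pics/m5.png",cv2.resize(s[150:270,270:390],(600,600),interpolation=cv2.INTER_CUBIC))
E
```

```text
disc [570.43118967 -80.24012124  74.        ] ring [573.25214626 -91.93079402  74.        ] side ring [569.81312458 -93.29255002  74.        ] off 12.026205804986708
pre t=38.42 [ 423.6 -320.   182.8] F [-0.7 -0.2 -0.8] gap 84.2
at t=39.42 [ 459.  -317.6   84.2] F [ 0.9 -0.5 -0.3] gap 84.1
grip t=40.21 [ 458.7 -317.1   83.3] F [-2.2  0.7  4.1] gap 21.4
draw30 t=40.73 [ 448.3 -318.   111.5] F [ 0.2  0.5 -1.1] gap 21.1
drawn t=41.26 [ 433.  -319.4  153.4] F [-0.1  0.3 -1.7] gap 21.5
```

View pics/m5.png

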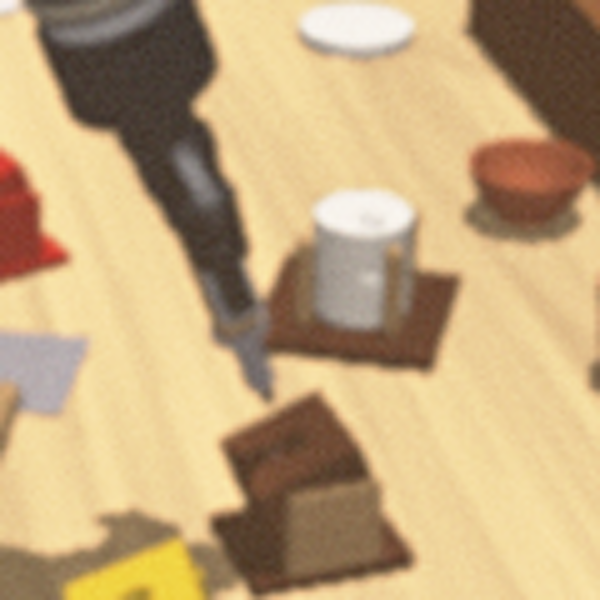

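```bash
python3 - <<'E'
from h import *
print("pred tip",proj("side",env.read_ee_pos()-67*ax), "seen 323.0 229.0")
S=[570,-91.7]
R=tilt(0,np.array([0,0,1.]))
p=env.read_ee_pos(); env.move_linear(p+[0,0,50],vel=200)
env.goto([*S,185],R); settle([*S,160]); st("over"); print(env.read_tcp_rot()[:,2])
for n in ("side","top"): cv2.imwrite(f"pics/{n}5.png",env.capture(n)[:,:,::-1])
s=cv2.imread("pics/side5.png"); cv2.imwrite("pics/m6.png",cv2.resize(s[140:220,310:380],(525,600),interpolation=cv2.INTER_CUBIC))
print("pred tip",proj("side",env.read_ee_pos()-[0,0,67]),"spot",proj("side",[*S,74]))
E
```

```text
pred tip [[324.62707548 230.09774052]] seen 323.0 229.0
over t=44.00 [569.7 -91.6 159.5] F [ 0.7 -0.6 -1.6] gap 21.2
[ 5.91751909e-05  9.72144784e-06 -9.99999998e-01]
pred tip [[344.07432256 187.28988132]] spot [[343.96697865 192.81322559]]
```

View pics/m6.png

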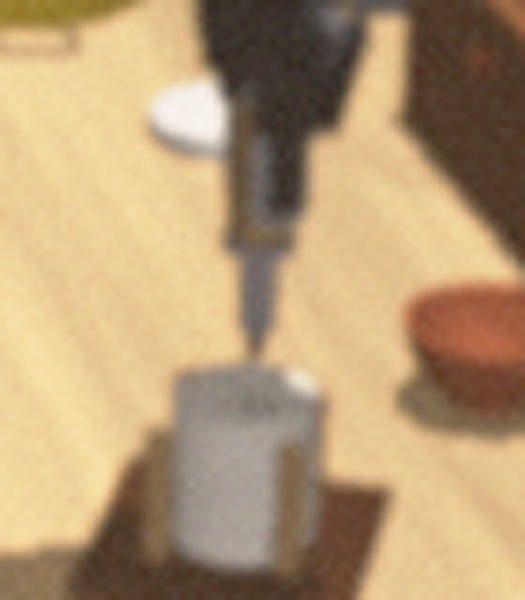

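```bash
python3 - <<'E'
from h import *
def fz():
    v=[]
    for _ in range(10): env.dwell(.02); v.append(env.read_contact_force()[2])
    return np.mean(v)
S=np.array([570.3,-91.7])
env.move_linear([*S,147],vel=60); env.dwell(.2); f0=fz(); print("base %.2f"%f0); st("147")
z=145.
while z>131:
    env.move_linear([*S,z],vel=20,force_limit=6); f=fz()-f0; print(z,"%.2f"%f, "%.1f"%env.read_ee_pos()[2])
    if f>2.2: break
    z-=1.5 if f<.7 else 1
st("pressed")
for n in ("side","top"): cv2.imwrite(f"pics/{n}6.png",env.capture(n)[:,:,::-1])
s=cv2.imread("pics/side6.png"); cv2.imwrite("pics/m7.png",cv2.resize(s[155:215,315:375],(600,600),interpolation=cv2.INTER_CUBIC))
E
```

```text
base -1.49
147 t=44.83 [570.4 -91.7 147.2] F [-0.5 -0.3 -1.3] gap 21.5
145.0 -0.03 145.0
143.5 0.11 143.5
142.0 0.23 142.0
140.5 0.23 140.5
139.0 -0.06 139.0
137.5 1.14 137.7
136.5 1.28 136.6
135.5 1.92 135.6
134.5 2.09 134.6
133.5 2.80 133.6
pressed t=48.99 [570.4 -91.7 133.6] F [0.9 0.3 0.8] gap 21.0
```

View pics/m7.png

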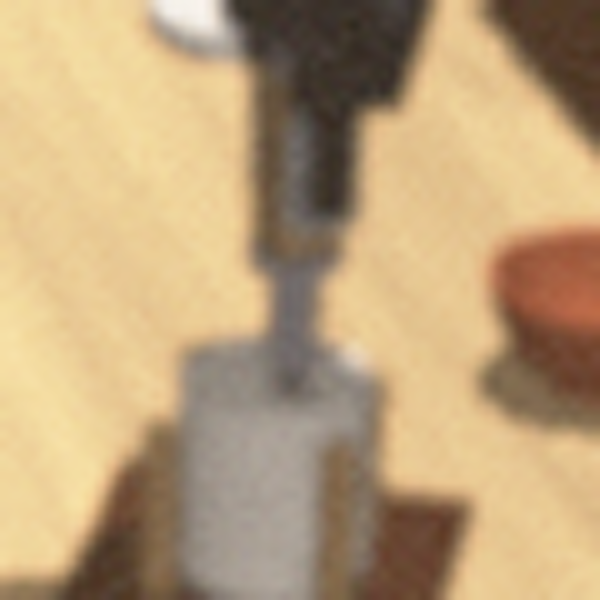

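```bash
python3 - <<'E'
from h import *
env.dwell(.3); st("final"); env.job_done()
E
```

```text
final t=49.39 [570.4 -91.7 133.5] F [ 2.2 -0.4  1. ] gap 21.1
the job is handed in; nothing more can be done
```

I built the stack in the jig and handed the job in at 49.4 s, with the probe held upright and pressed inside the pencilled ring. The interface gives no verdict, so the results below are my own checks.

- **Stack:** post, spacer and disc were each lowered in and stopped at their expected seating height, to within about 0.3 mm. Pictures showed the post and then the full stack upright in the pocket.
- **Probe force and push:** the averaged force rise was 2.8 N. The arm moved about 5 mm past first contact, so the tip should be about half-way in.
- **Tip on the ring:** in the last side picture the tip was about 0.3 pixels (1 mm) from the ring's centre.
- **Disagreements:**
    - The two cameras put the ring about 3.7 mm apart, so I aimed at a point based on where the disc was set down.
    - First contact came 2.5 mm lower than I had predicted for the probe's length in the grip, so I went by the measured contact.
- **Not checked:** I did not measure the bystanders afterwards, but no move came near them.

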